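# Fit the burette reading card and hold the spring clip open around its edge

## Robot

A 6-joint arm with a two-finger parallel gripper is mounted at the origin on the work surface. World frame = base frame: x ahead of the robot, y to its left, z up, the work surface at z = 0. Lengths are in m, angles in rad, forces in N, time in s.
With the tool pointing down it reaches from about 0.375 to 0.975 m from the base axis. Payload 3.8 kg.
Tool frame: the origin (TCP) lies midway between the tips of the shut fingers; the grasp point (between the pads) lies 19 mm behind it (robot.hold_point_z is the distance from the TCP to the grasp point, in m); z points along the fingers, y is the direction in which the jaws open and shut (so a half turn about z gives the same grasp; the last joint's range is limited). The gripper opens to 88 mm and grips with 3 to 60 N. Pads are 18 mm wide; open, the fingers measure 123 mm over their backs; the gripper's body (75 mm by 187 mm) begins 45 mm behind the grasp point.
Start: joints at [1.164, 0.264, 1.604, -0, 1.274, -0.037], TCP at [0.244, 0.629, 0.239] pointing down, gripper open.
Joint ranges: [-2.63, 2.63], [-0.94, 2.18], [0.31, 2.57], [-1.31, 4.45], [0, 2.66], [-2.55, 2.55]. Speed limits (rad/s): [2.57, 2.57, 3.14, 3.14, 3.14, 3.14].

## Interface

Orientations are given as a unit quaternion [x, y, z, w].
In Python, from rig import robot gives the robot as it stands.
- The arm moves only by the tool apply_moves, never from a script. Its arguments are lists of equal length, an entry for each row: "angular": the turn, a rotation vector about the tool's x, y, z in degrees, a list of three; "xyz": the shift along the tool's x, y, z in mm, a list of three; "hand": the opening, from 0 (shut) to 1 (fully open). A call has 1 to 5 rows; each row is the pose to reach, as a shift and turn from the pose measured when the call began, along the tool's axes at that moment; what a row does not reach only later rows make up. A row lasts 1/12 s, in which the tool goes at most 41.7 mm and 7.16 degrees, less where a joint would pass 70% of its speed; a pose out of reach is approached as far as the arm can. A call with a gripper value outside its range is refused whole. The fingers move at their own pace and stop on an object; "force" is the grip in N (left out, the last holds). Time passes only in rows, so rows that repeat a pose let the fingers close. It gives the time, the measured TCP pose, the force and the opening at its end, in the units of the state.
- robot.read_state(): the state, without advancing time (a new reading comes with each control period).
- robot.snapshot(name): name is "scene" or "top" or "wrist"; returns (picture, depth): 480x640x3 uint8, red, green, blue; 480x640 float32, m along the optical axis (not along the pixel's ray), 0 where there is no reading.
- robot.camera_model(name): a dict with "fovy" (degrees; the focal length in pixels is half the picture's height over the tangent of half this angle, whatever the lens; pixels are square), "cx", "cy" (the principal point, pixels), "world_to_cam" (4x4, takes a point from world to camera coordinates). Camera axes: x right, y down, z forward; pixel columns grow to the right and rows downward; lengths in m; the calibration is good to about 2 mm. The wrist camera is an equidistant fisheye: a pixel r from the principal point sees the ray r / f radians off the axis. A picture is of the moment at which its call begins: read the wrist's pose just before it. camera_model takes no time and is no camera call; for the wrist camera it gives the pose at the moment of the call.
- robot.close_job(): hands the job in, once; it reports no verdict.
The state is a dict: "t": time; "qpos": joint angles; "qd": joint speeds; "joint_efforts": joint torques, N m; "ee_pos": TCP position; "eef_rot": TCP orientation; "ft_force": force on the tool from outside, world axes, zero at the start; "moment": the same for the moment, N m; "width": finger opening in m.
Only numpy, scipy, OpenCV 4.12 (cv2) and the standard library are available. Lean on these libraries where they do the work, as an engineer would, in place of code of your own. Each camera call takes 0.05 s, during which the arm holds its last target. There are 200 camera calls.

## Task

Lower the blue holder of the white reading card onto the burette stand, its foot plate over the two pins until it lies flush on the base, and let go of it. Then squeeze the handles of the red spring clip to open it wide, and only then bring it over the card's free upright edge, so that the edge stands between the gaping jaws and touches neither. Finish while holding the clip there, wide open and clear of everything else, ready for a colleague to slip a paper scale in; never let it bite the card, do not drop the card, and leave the other things on the bench where they are.

Things in the scene. Friction and masses are not known exactly. Their poses are not given: they have to be found in the camera images.
- stand: Burette stand, fixed: white base plate 12 mm thick with two upright steel pins. Origin on the table under the point midway between the pins; x runs toward the burette, z up. Base spans x -65..215, y +-85 mm. A burette (12 mm thick) at x = 150 mm and a steel rod at x = 200 mm rise to 250 mm above the table.
- pin_a (a point): Top of pin a, at x -34, y +18, z 32 mm in the stand's frame. Pins are 8 mm thick, stand 20 mm above the base, tapered over the top 6 mm.
- pin_b (a point): Top of pin b, at x +34, y -18, z 32 mm in the stand's frame.
- card: Card holder, loose, about 220 g. Origin: centre of the underside of its blue foot plate, 100 x 70 x 8 mm (x, y, z), with 12 mm through holes at (-34, +18) and (+34, -18) mm for the pins. At its centre a blue pillar, 30 (x) x 16 (y) mm, rises to 130 mm: grip it near the top across the 16 mm. Seated, the underside is 12 mm above the table, x along the stand's x (a half turn also fits).
- card_edge (a point): Middle of the free upright edge of the white card, at x = -75, z = 65 mm in the holder's frame; axes as the holder's (x into the card, y across its thickness, z up). The card is 4 mm thick, lies in the holder's xz plane and runs from this edge to the pillar, from 30 to 100 mm above the foot plate's underside.
- clip: Red spring clip (70 g, 110 mm long, 24 mm high) lying on the table, its hinge axis upright. Origin on the hinge axis at the underside. Shut, x points along its middle line to the black jaw tips (x = 50 mm); the handles splay out behind to x = -60 mm. The frame is that of the half on the +y side (jaw and handle): opened by q it turns counter-clockwise by q/2 from the middle line.
- clip_spring (a joint): Opening angle q of the clip: 0 shut, 0.5 rad at its stop with tips 27 mm apart. Squeeze the handles 40 mm behind the hinge: 38 mm over their outsides when shut, 18 mm and parallel at the stop. It takes about 3 N to start, 8 N to reach the stop; 15 to 25 N holds it well. Snaps shut if let go.
- clip_pivot (a point): On the hinge axis, at half the clip's height (12 mm above its underside).
- jaw_tip_a (a point): Inner corner of the jaw tip of the half on the +y side (body clip), at half height, 50 mm ahead of the hinge.
- jaw_tip_b (a point): Inner corner of the jaw tip of the other half (-y side), at half height, 50 mm ahead of the hinge.
- beaker: Glass beaker, 60 mm wide, 85 mm high; a bystander, to be left alone. Origin at the centre of its underside.
- flask: Conical glass flask, 80 mm wide, 125 mm high; a bystander, to be left alone. Origin at the centre of its underside.
- bulb: Brown rubber suction bulb, 48 mm wide, 70 mm high; a bystander, to be left alone. Origin at the centre of its underside.
- bottle: Amber bottle, 60 mm wide, 140 mm high; a bystander, to be left alone. Origin at the centre of its underside.
- dish: Low white dish, 84 mm wide, 16 mm high; a bystander, to be left alone. Origin at the centre of its underside.
- meter: White hand meter, 90 x 55 x 26 mm; a bystander, to be left alone. Origin at the centre of its underside.
- jar: White jar with blue cap, 52 mm wide, 60 mm high; a bystander, to be left alone. Origin at the centre of its underside.
Things that resemble listed ones, but are neither listed nor needed, are in the scene too. Of the things like the clip, leave any that is pink or purple; of the rest the smaller one is meant.

How it is judged:
By the outcome, as a careful person would: the job done as asked, in the order asked, and still so for the second after the job is handed in, while the arm keeps its last pose, push and grip.
It also fails if it takes over 64 s, if anything falls off the work surface, if the arm or the gripper's body presses on something with over 40 N, if the wrist force passes 120 N, or if a joint passes its speed limit or range.

## Working session

There is one attempt and no reset: what is moved stays moved. The work goes in short steps, Python scripts to look and compute and a tool call to move; the robot and the scene stay as the last step left them, time stands still between calls to the robot, and variables do not carry over. Pictures are saved under pics/ and viewed, about 8 in all and at most 12, crops included, and the job is handed in when it is done.

Besides the shell and the picture viewer there is one more tool, called as name(argument=value, ...) on one line, values as JSON. apply_moves: Moves the arm, as the interface text tells. Its arguments: {"type":"object","properties":{"angular":{"type":"array"},"xyz":{"type":"array"},"hand":{"type":"array"},"force":{"type":"number"}},"required":["angular","xyz","hand"]}

```bash
mkdir -p pics; ls
cat > h.py <<'E'
import numpy as np, cv2
from rig import robot
from scipy.spatial.transform import Rotation as R
def snap(n,fn=None):
    m=robot.camera_model(n); p,d=robot.snapshot(n)
    if fn: cv2.imwrite('pics/'+fn,p[:,:,::-1])
    return p,d,m
def rays(m,uv,fish=False):
    uv=np.atleast_2d(np.float64(uv)); f=240/np.tan(np.radians(m['fovy'])/2)
    d=(uv-[m['cx'],m['cy']])
    if fish:
        r=np.linalg.norm(d,axis=1,keepdims=True)+1e-9; t=r/f
        v=np.c_[d/r*np.sin(t),np.cos(t)]
    else: v=np.c_[d/f,np.ones(len(d))]
    T=np.linalg.inv(np.array(m['world_to_cam'])); return T[:3,3],v@T[:3,:3].T
def onplane(m,uv,z,fish=False):
    o,v=rays(m,uv,fish); return o+v*((z-o[2])/v[:,2:3])
def cloud(m,d,fish=False):
    uu,vv=np.meshgrid(np.arange(640),np.arange(480)); uv=np.c_[uu.ravel(),vv.ravel()]
    o,v=rays(m,uv,fish); T=np.array(m['world_to_cam']); zc=v@T[2,:3]
    return (o+v/zc[:,None]*d.reshape(-1,1)).reshape(480,640,3)
def tool(p):  # world point -> tool axes, mm
    s=robot.read_state(); return R.from_quat(s['eef_rot']).inv().apply(np.array(p)-s['ee_pos'])*1000
E
python3 - <<'E'
from h import *
s=robot.read_state(); print(s)
for n in('scene','top','wrist'):
    p,d,m=snap(n,n+'1.png'); print(n,m,d.min(),d.max())
E
```

```text
pics
{'t': 0.0, 'qpos': array([ 1.16409509e+00,  2.64759732e-01,  1.60533512e+00,  1.32041459e-05,
        1.27373509e+00, -3.69112516e-02]), 'qd': array([ 8.95556229e-04, -1.77358063e-03,  6.24653936e-04,  6.31039491e-04,
       -3.75302373e-04, -7.81042372e-05]), 'joint_efforts': array([-2.55143670e-03, -5.02133846e+01, -3.56865048e+01,  7.26089417e-02,
        2.96359858e-02, -2.42361011e-04]), 'ee_pos': array([0.2436834 , 0.62872109, 0.23740459]), 'eef_rot': array([ 1.83845109e-01,  9.82954589e-01, -1.08985311e-03, -2.52249368e-04]), 'ft_force': array([ 0.57309505, -0.02395135,  0.45005701]), 'moment': array([-0.05656045, -0.02370405,  0.03024252]), 'width': 0.08802995262397925}
scene {'fovy': 46.92181052455228, 'cx': 308.88165597253, 'cy': 241.09431771794883, 'world_to_cam': array([[ 7.26924652e-01,  6.86715572e-01, -1.50766172e-03,
        -2.82168451e-01],
       [ 4.36438919e-01, -4.63686427e-01, -7.71048615e-01,
        -1.68450632e-01],
       [-5.30190173e-01,  5.59836244e-01, -6.36774497e-01,
         1.84383492e+00],
       [ 0.00000000e+00,  0.00000000e+00,  0.00000000e+00,
         1.00000000e+00]])} 0.0 3.9998803
top {'fovy': 50.23136685388273, 'cx': 315.31985105659686, 'cy': 239.30130817005661, 'world_to_cam': array([[-0.0039231 , -0.99981635,  0.01875859, -0.0737461 ],
       [-0.99817803,  0.00278583, -0.06027325,  0.43582475],
       [ 0.06020992, -0.01896087, -0.99800564,  1.61407635],
       [ 0.        ,  0.        ,  0.        ,  1.        ]])} 0.0 2.4985805
wrist {'fovy': 65.70646984690485, 'cx': 320.49117910623573, 'cy': 236.7731773329261, 'world_to_cam': array([[ 0.36095173,  0.93257999, -0.00290013, -0.67447501],
       [ 0.88415557, -0.34121682,  0.31912381, -0.04438976],
       [ 0.29661891, -0.11775246, -0.94770859,  0.39157384],
       [ 0.        ,  0.        ,  0.        ,  1.        ]])} 0.0 1.320899
```

```bash
sleep 1
```

```text
(no output)
```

View pics/top1.png

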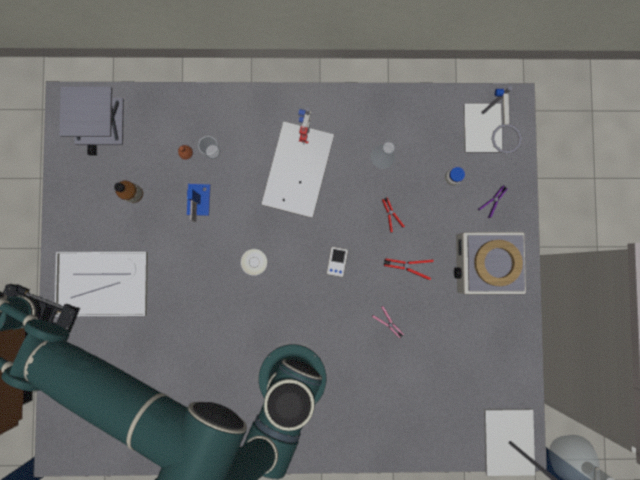

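View pics/scene1.png

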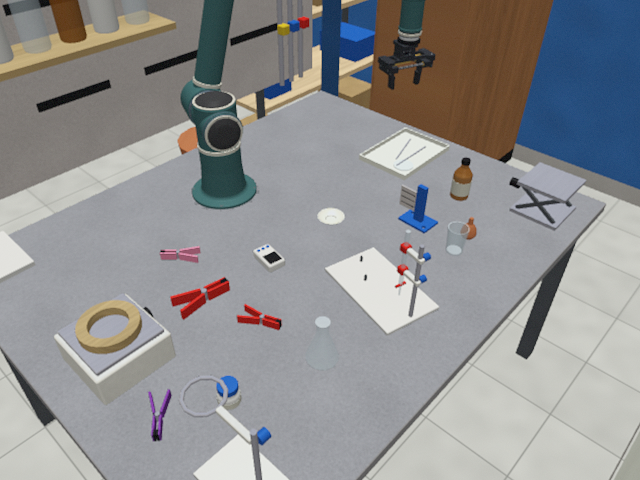

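Top view: stand near (298,168), pins at (284,199) and (300,182); card holder at (199,202), card side facing down in the image; small red clip at (393,214), with the larger red (408,267), pink and purple ones as decoys. The scene view agrees.

```bash
cat > m1.py <<'E'
from h import *
p=cv2.imread('pics/top1.png'); m=robot.camera_model('top')
hsv=cv2.cvtColor(p,cv2.COLOR_BGR2HSV)
def roi(mask,u0,u1,v0,v1):
    z=np.zeros_like(mask); z[v0:v1,u0:u1]=mask[v0:v1,u0:u1]; return z
blue=roi(cv2.inRange(hsv,(100,120,60),(125,255,255)),170,225,170,230)
red=cv2.inRange(hsv,(0,150,60),(8,255,255))|cv2.inRange(hsv,(172,150,60),(180,255,255))
red=roi(red,375,410,190,240)
white=roi(cv2.inRange(hsv,(0,0,170),(180,40,255)),255,340,115,225)
for n,k,z in(('card',blue,.008),('clip',red,.024),('stand',white,.012)):
    pts=cv2.findNonZero(k).reshape(-1,2); w=onplane(m,pts,z)[:,:2]
    r=cv2.minAreaRect(np.float32(w*1000)); print(n,len(pts),r,cv2.boxPoints(r).round(0).tolist())
g=cv2.cvtColor(p,cv2.COLOR_BGR2GRAY).astype(float)
for u,v in((284,199),(300,182)):
    a=200-g[v-4:v+5,u-4:u+5]; a=np.clip(a-a.min()-20,0,None); yy,xx=np.mgrid[v-4:v+5,u-4:u+5]
    c=[(a*xx).sum()/a.sum(),(a*yy).sum()/a.sum()]; print(c,onplane(m,c,.03))
for (u0,u1,v0,v1),n in(((175,225,175,235),'a'),((370,440,190,290),'b')):
    pass
c=np.hstack([cv2.resize(p[175:235,170:230],(400,400),interpolation=2),cv2.resize(p[190:250,365:425],(400,400),interpolation=2)])
cv2.imwrite('pics/crop1.png',c)
E
python3 m1.py
```

```text
card 556 ((565.9376220703125, 298.9809265136719), (70.13053131103516, 96.44025421142578), 89.95719146728516) [[518.0, 264.0], [614.0, 264.0], [614.0, 334.0], [518.0, 334.0]]
clip 91 ((515.3245239257812, -315.59002685546875), (100.77217102050781, 43.24414825439453), 22.386552810668945) [[461.0, -315.0], [477.0, -355.0], [570.0, -316.0], [554.0, -276.0]]
stand 4194 ((678.8160400390625, -22.964141845703125), (165.45823669433594, 308.8502197265625), 75.40764617919922) [[509.0, -64.0], [807.0, -142.0], [849.0, 18.0], [550.0, 96.0]]
[np.float64(283.25815217391306), np.float64(199.50271739130434)] [[0.56083955 0.02590831 0.03      ]]
[np.float64(299.759900990099), np.float64(181.79207920792078)] [[ 0.61723973 -0.02632044  0.03      ]]
```

View pics/crop1.png

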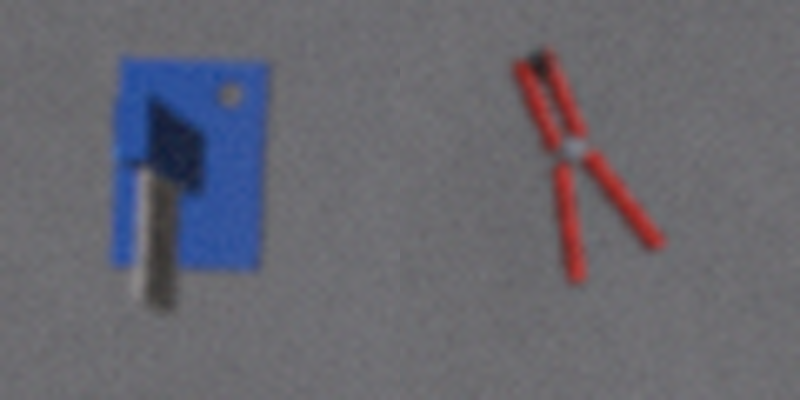

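Crop: card holder's hole at upper right, card edge pointing to −x world (holder yaw ≈ −2°); clip jaws (black) point up-left, hinge at crop (573,150). Planning the approach to the holder.

```bash
cat >> h.py <<'E'
def plan(xyz,yang=None,direct=True):
    "remaining shift (tool axes, mm), rotation vector deg to tool-down with tool y at world angle yang"
    s=robot.read_state(); r0=R.from_quat(s['eef_rot']); D=(np.array(xyz)-s['ee_pos'])
    a=np.radians(yang); y=np.array([np.cos(a),np.sin(a),0]); z=np.array([0,0,-1.]); x=np.cross(y,z)
    r1=R.from_matrix(np.c_[x,y,z]); rv=np.degrees((r0.inv()*r1).as_rotvec())
    print('pos',s['ee_pos'].round(4),'w',round(s['width'],4),'F',s['ft_force'].round(1),'t',round(s['t'],2),'\n shift',(r0.inv().apply(D)*1000).round(1),'rot',rv.round(2))
    return r0,rv,D
def split(xyz,yang,fr):
    "fr: list of (fraction move, fraction rot) cumulative at the end of each call"
    r0,rv,D=plan(xyz,yang); f0=g0=0
    for f,g in fr:
        r=r0*R.from_rotvec(np.radians(rv*g0)); print(' call: shift',(r.inv().apply(D*(f-f0))*1000).round(0),'rot',(rv*(g-g0)).round(1)); f0,g0=f,g
E
python3 -c "
from h import *
m=robot.camera_model('wrist');s=robot.read_state();T=np.linalg.inv(m['world_to_cam'])
print('cam in tool',tool(T[:3,3]),R.from_quat(s['eef_rot']).inv().apply(T[:3,2]))
split((.566,.299,.25),-92,[(.35,.22),(.7,.44),(1,.66),(1,.88),(1,1)])
"
```

```text
cam in tool [  83.23360027    0.89120974 -145.75406489] [-3.19149815e-01 -7.69844826e-04  9.47703964e-01]
pos [0.2438 0.6289 0.2377] w 0.0882 F [0.3 0.2 0.9] t 0.15 
 shift [-419.7 -191.1  -12. ] rot [-2.0000e-02  1.3000e-01  1.6081e+02]
 call: shift [-147.  -67.   -4.] rot [-0.   0.  35.4]
 call: shift [-158.   30.   -4.] rot [-0.   0.  35.4]
 call: shift [-96. 100.  -4.] rot [-0.   0.  35.4]
 call: shift [0. 0. 0.] rot [-0.   0.  35.4]
 call: shift [0. 0. 0.] rot [-0.   0.  19.3]
```

apply_moves(angular=[[0,0,7],[0,0,14],[0,0,21],[0,0,28],[0,0,35]], xyz=[[-29,-13,-1],[-59,-27,-2],[-88,-40,-2],[-118,-54,-3],[-147,-67,-4]], hand=[1,1,1,1,1])

```text
t: 0.57
ee_pos: [0.3572, 0.5118, 0.2413]
eef_rot: [0.473, 0.881, -0.001, 0.0]
ft_force: [0.6, -0.2, 0.4]
width: 0.0882
```

apply_moves(angular=[[0,0,7],[0,0,14],[0,0,21],[0,0,28],[0,0,35]], xyz=[[-32,6,-1],[-63,12,-2],[-95,18,-2],[-126,24,-3],[-158,30,-4]], hand=[1,1,1,1,1])

```text
t: 0.98
ee_pos: [0.47, 0.3953, 0.2451]
eef_rot: [0.718, 0.696, -0.002, 0.0]
ft_force: [-0.2, 0.2, -1.1]
width: 0.0884
```

apply_moves(angular=[[0,0,7],[0,0,14],[0,0,21],[0,0,28],[0,0,35]], xyz=[[-19,20,-1],[-38,40,-2],[-58,60,-2],[-77,80,-3],[-96,100,-4]], hand=[1,1,1,1,1])

```text
t: 1.4
ee_pos: [0.5674, 0.2948, 0.2488]
eef_rot: [0.896, 0.445, -0.002, 0.001]
ft_force: [-0.0, 0.2, -0.0]
width: 0.0878
```

```bash
python3 -c "
from h import *
split((.566,.299,.25),-92,[(.5,.55),(1,1)])"
```

```text
pos [0.5674 0.2948 0.2488] w 0.0878 F [-0.   0.2 -0. ] t 1.4 
 shift [ 2.5 -3.7 -1.2] rot [ 0.1   0.21 54.79]
 call: shift [ 1. -2. -1.] rot [ 0.1  0.1 30.1]
 call: shift [ 0. -2. -1.] rot [ 0.   0.1 24.7]
```

Tracking is precise.

apply_moves(angular=[[0,0,7],[0,0,14],[0,0,21],[0,0,28],[0,0,35]], xyz=[[0,0,0],[1,-1,0],[2,-2,-1],[2,-3,-1],[2,-4,-1]], hand=[1,1,1,1,1])

```text
t: 1.82
ee_pos: [0.5654, 0.2985, 0.2493]
eef_rot: [0.988, 0.151, -0.002, 0.001]
ft_force: [0.0, 0.5, -0.3]
width: 0.0884
```

apply_moves(angular=[[0,0,7],[0,0,14],[0,0,20],[0,0,20],[0,0,20]], xyz=[[0,0,0],[0,0,0],[0,0,0],[0,0,0],[0,0,0]], hand=[1,1,1,1,1])

```text
t: 2.23
ee_pos: [0.5652, 0.2984, 0.2489]
eef_rot: [1.0, -0.021, -0.002, 0.002]
ft_force: [0.5, -0.3, 0.6]
width: 0.0878
```

```bash
python3 -c "
from h import *
plan((.566,.299,.25),-92)
p,d,m=snap('wrist','w1.png')
hsv=cv2.cvtColor(p,cv2.COLOR_RGB2HSV); b=cv2.inRange(hsv,(100,120,40),(125,255,255))
c=cloud(m,d,True); k=(b>0)&(d>0)
P=c[k]; print(len(P),np.percentile(P,[1,50,99],axis=0))
top=P[(P[:,2]>.12)]; print('top',len(top), cv2.minAreaRect(np.float32(top[:,:2]*1000)),top.mean(0))
f=P[(P[:,2]<.02)]; print('foot',len(f), cv2.minAreaRect(np.float32(f[:,:2]*1000)),f.mean(0))
"
```

```text
pos [0.5652 0.2984 0.2489] w 0.0878 F [ 0.5 -0.3  0.6] t 2.23 
 shift [ 0.8 -0.6 -1.1] rot [ 0.22  0.21 -0.4 ]
5898 [[0.51921126 0.26644784 0.00607981]
 [0.57755273 0.29991143 0.00818579]
 [0.61596497 0.33490554 0.13068209]]
top 857 ((567.8181762695312, 300.6216735839844), (15.782546997070312, 29.913686752319336), 87.71025848388672) [0.56915478 0.30044899 0.12930149]
foot 4626 ((-28.950927734375, -285.81182861328125), (1789.8892822265625, 118.91461181640625), 44.525508880615234) [0.57330775 0.30015541 0.0078921 ]
```

View pics/w1.png

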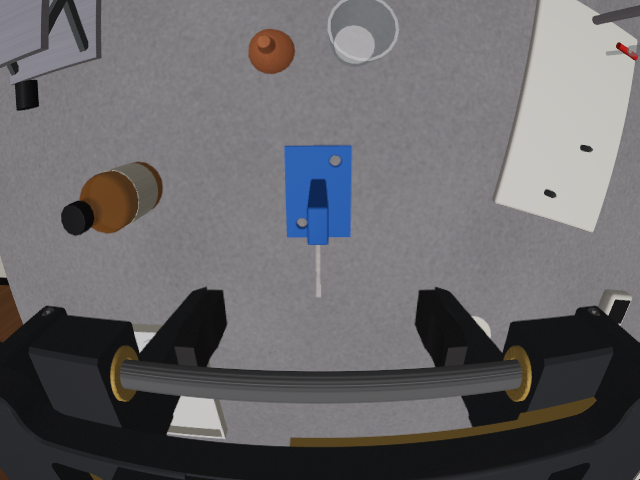

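Wrist view: pillar top at (317,225), card edge-on below it at (318,270), nothing in the fingers' way. Pillar measured at (0.568, 0.3005), yaw −2.3°.

apply_moves(angular=[[0,0,0],[0,0,0],[0,0,0],[0,0,0],[0,0,0]], xyz=[[3,-2,20],[3,-2,55],[3,-2,90],[3,-2,125],[3,-2,149]], hand=[1,1,1,1,1])

```text
t: 2.7
ee_pos: [0.5659, 0.2989, 0.0964]
eef_rot: [1.0, -0.02, -0.004, 0.003]
ft_force: [-0.2, 0.2, -0.8]
width: 0.0882
```

apply_moves(angular=[[0,0,0],[0,0,0],[0,0,0],[0,0,0],[0,0,0]], xyz=[[0,0,0],[0,0,0],[0,0,0],[0,0,0],[0,0,0]], hand=[0,0,0,0,0], force=25)

```text
t: 3.12
ee_pos: [0.5678, 0.2999, 0.0993]
eef_rot: [1.0, -0.02, -0.001, 0.002]
ft_force: [0.9, 0.3, -0.5]
width: 0.0568
```

apply_moves(angular=[[0,0,0],[0,0,0],[0,0,0],[0,0,0],[0,0,0]], xyz=[[0,0,0],[0,0,0],[0,0,0],[0,0,0],[0,0,0]], hand=[0,0,0,0,0])

```text
t: 3.53
ee_pos: [0.5679, 0.2999, 0.0995]
eef_rot: [1.0, -0.019, -0.001, 0.002]
ft_force: [0.8, 0.3, 0.6]
width: 0.0238
```

apply_moves(angular=[[0,0,0],[0,0,0],[0,0,0],[0,0,0]], xyz=[[0,0,0],[0,0,0],[0,0,0],[0,0,0]], hand=[0,0,0,0])

```text
t: 3.87
ee_pos: [0.5677, 0.2999, 0.0993]
eef_rot: [1.0, -0.019, -0.001, 0.002]
ft_force: [0.4, 0.3, -0.3]
width: 0.0161
```

apply_moves(angular=[[0,0,0],[0,0,0],[0,0,0],[0,0,0],[0,0,0]], xyz=[[0,0,-10],[0,0,-30],[0,0,-60],[0,0,-80],[0,0,-80]], hand=[0,0,0,0,0])

```text
t: 4.28
ee_pos: [0.5711, 0.3016, 0.1855]
eef_rot: [1.0, -0.019, 0.003, -0.001]
ft_force: [3.2, 0.3, -1.4]
width: 0.0158
```

```bash
python3 -c "
from h import *
split((.589,.0,.18),-104.9,[(.5,.5),(1,1)])"
```

```text
pos [0.5711 0.3016 0.1855] w 0.0158 F [ 3.2  0.3 -1.4] t 4.28 
 shift [ 29.6 300.7   5.3] rot [-0.1  -0.32 12.67]
 call: shift [ 15. 150.   3.] rot [-0.1 -0.2  6.3]
 call: shift [ 31. 148.   3.] rot [-0.1 -0.2  6.3]
```

apply_moves(angular=[[0,0,2],[0,0,4],[0,0,6],[0,0,6],[0,0,6]], xyz=[[3,30,1],[7,70,2],[12,115,3],[15,150,3],[15,150,3]], hand=[0,0,0,0,0])

```text
t: 4.7
ee_pos: [0.5793, 0.1447, 0.1808]
eef_rot: [0.997, -0.074, 0.002, 0.002]
ft_force: [-0.2, -0.2, -1.4]
width: 0.016
```

apply_moves(angular=[[0,0,0],[0,0,0],[0,0,0]], xyz=[[0,0,0],[0,0,0],[0,0,0]], hand=[0,0,0])

```text
t: 4.95
ee_pos: [0.5788, 0.1452, 0.1799]
eef_rot: [0.997, -0.074, 0.001, 0.002]
ft_force: [0.0, 0.7, -1.2]
width: 0.016
```

```bash
python3 -c "
from h import *
plan((.589,.0,.18),-104.9)
p,d,m=snap('wrist','w2.png')
T=np.array(m['world_to_cam']); f=240/np.tan(np.radians(m['fovy'])/2)
for w in((.5608,.0259,.03),(.6172,-.0263,.03)):
    q=T[:3,:3]@w+T[:3,3]; th=np.arctan2(np.hypot(q[0],q[1]),q[2]); print('pred px',f*th*q[:2]/np.hypot(q[0],q[1])+[m['cx'],m['cy']])
"
```

```text
pos [0.5788 0.1452 0.1799] w 0.016 F [ 0.   0.7 -1.2] t 4.95 
 shift [ 31.4 142.1   0.3] rot [ 0.16 -0.13  6.44]
pred px [459.43565932 219.65528238]
pred px [509.96816432 150.14533995]
```

View pics/w2.png

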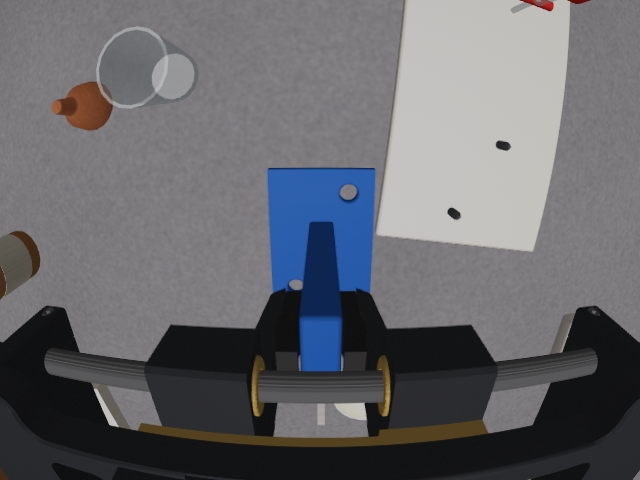

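Wrist view: pins at (453,213) and (503,145), holder foot front edge at (321,168), front hole at (348,192). Measuring pins and held foot.

```bash
python3 -c "
from h import *
p,d,m=snap('wrist'); c=cloud(m,d,True); g=cv2.cvtColor(p,cv2.COLOR_RGB2GRAY)
tops=[]
for u,v in((453,213),(503,145)):
    k=np.zeros_like(g); k[v-12:v+13,u-14:u+15]=(g[v-12:v+13,u-14:u+15]<110)*255
    pt=cv2.findNonZero(k).reshape(-1,2); nad=np.array([320,116.]); e=(pt-nad)@((np.array([u,v])-nad)/np.linalg.norm(np.array([u,v])-nad))
    print(len(pt),'radial',e.min(),e.max(),'z',np.percentile(c[k>0][:,2],[5,50,95]).round(4))
    cz=c[k>0]; lo=pt.mean(0); A=onplane(m,lo,.022,True)[0]; print('centroid at mid z',A)
    tops.append(A[:2])
a,b=tops; dd=b-a; print('mid',(a+b)/2,'len',np.linalg.norm(dd),'yaw',np.degrees(np.arctan2(dd[1],dd[0]))+27.9)
# foot
hsv=cv2.cvtColor(p,cv2.COLOR_RGB2HSV); bl=(cv2.inRange(hsv,(100,120,40),(125,255,255))>0)&(d>0)
P=c[bl]; s=robot.read_state(); zf=np.median(P[P[:,2]<.11][:,2]); print('foot top z',zf, 'exp',s['ee_pos'][2]-.0913)
k=(bl&(abs(c[:,:,2]-zf)<.006)).astype(np.uint8)*255; k[288:]=0
pt=cv2.findNonZero(k).reshape(-1,2); W=tool(onplane(m,pt,zf,True))
r=cv2.minAreaRect(np.float32(W[:,:2])); print('foot in tool xy',r, cv2.boxPoints(r).round(1).tolist(), 'tool z',W[:,2].mean())
h=np.zeros_like(g); h[182:203,337:360]=255-k[182:203,337:360]; ph=cv2.findNonZero(h).reshape(-1,2); print('hole px',len(ph),ph.mean(0),tool(onplane(m,ph.mean(0),zf-.0015,True)))
plan((.589,0,.18),-104.9)
"
```

```text
105 radial 158.8072009221497 172.4086592216177 z [0.0133 0.0254 0.0317]
centroid at mid z [0.56483685 0.02840823 0.022     ]
107 radial 178.21332258948357 192.66684402784327 z [0.0147 0.0255 0.0318]
centroid at mid z [ 0.62106926 -0.02335515  0.022     ]
mid [0.59295306 0.00252654] len 0.07642991897659122 yaw -14.730364400537916
foot top z 0.08876786762658641 exp 0.08902631515375427
foot in tool xy ((7.957172393798828, -0.06105804443359375), (84.7585220336914, 69.78743743896484), 0.012469654902815819) [[-34.400001525878906, 34.79999923706055], [-34.400001525878906, -35.0], [50.29999923706055, -34.900001525878906], [50.29999923706055, 34.79999923706055]] tool z 91.60063780871961
hole px 226 [348.05309735 191.71681416] [[34.1663957  17.7279004  93.20707055]]
pos [0.5791 0.1459 0.1803] w 0.0158 F [ 1.2  1.4 -1.2] t 5.05 
 shift [ 31.1 142.9   0.8] rot [ 0.14 -0.18  6.51]
```

```bash
python3 -c "
from h import *
plan((.614,.083,.18),-104.9)"
```

```text
pos [0.5791 0.1459 0.1803] w 0.0158 F [ 1.2  1.4 -1.2] t 5.05 
 shift [43.7 57.1  0.6] rot [ 0.14 -0.18  6.51]
```

apply_moves(angular=[[0,0,3],[0.1,-0.2,6.5],[0.1,-0.2,6.5],[0.1,-0.2,6.5],[0.1,-0.2,6.5]], xyz=[[15,20,0],[32,42,0],[44,57,0],[44,57,0],[44,57,0]], hand=[0,0,0,0,0])

```text
t: 5.47
ee_pos: [0.6147, 0.0835, 0.1804]
eef_rot: [0.992, -0.13, -0.0, 0.0]
ft_force: [0.4, 0.5, -1.8]
width: 0.0156
```

```bash
cat > pins.py <<'E'
from h import *
p,d,m=snap('wrist','w3.png'); c=cloud(m,d,True); g=cv2.cvtColor(p,cv2.COLOR_RGB2GRAY)
T=np.array(m['world_to_cam']); f=240/np.tan(np.radians(m['fovy'])/2)
def px(w):
    q=T[:3,:3]@w+T[:3,3]; r=np.hypot(q[0],q[1]); return f*np.arctan2(r,q[2])*q[:2]/r+[m['cx'],m['cy']]
res=[]
for w in((.5635,.027,.022),(.6195,-.025,.022)):
    u,v=px(w).round().astype(int)
    k=np.zeros_like(g); k[v-16:v+17,u-18:u+19]=(g[v-16:v+17,u-18:u+19]<120)*255
    n,l,st,ce=cv2.connectedComponentsWithStats(k); i=1+np.argmax(st[1:,4]); k=l==i
    P=c[k]; t=P[(P[:,2]>.0295)&(P[:,2]<.036)]; print((u,v),k.sum(),ce[i],'z',np.percentile(P[:,2],[5,50,95]).round(4),'top pts',len(t),t.mean(0), 'centroid@22,26',onplane(m,ce[i],.022,True)[0][:2],onplane(m,ce[i],.026,True)[0][:2]); res.append(t.mean(0)[:2])
a,b=res; dd=b-a; print('mid',(a+b)/2,'len',np.linalg.norm(dd),'yaw',np.degrees(np.arctan2(dd[1],dd[0]))+27.9)
plan((.592,.0015,.18),-104.9)
cv2.imwrite('pics/w3c.png',cv2.resize(p[60:300,300:620,::-1],(800,600)))
E
python3 pins.py
```

```text
(np.int64(397), np.int64(253)) 104 [395.98076923 252.04807692] z [0.014  0.0261 0.0314] top pts 20 [0.56465403 0.0276056  0.03091225] centroid@22,26 [0.56498968 0.02775466] [0.56671558 0.02821545]
(np.int64(442), np.int64(180)) 105 [440.37142857 177.80952381] z [0.0153 0.0268 0.0317] top pts 22 [ 0.62129047 -0.02357815  0.03134331] centroid@22,26 [ 0.62128792 -0.02383539] [ 0.62227349 -0.0226962 ]
mid [0.59297225 0.00201373] len 0.07633782277127507 yaw -14.204901396470405
pos [0.6141 0.0841 0.1803] w 0.0159 F [-0.4  0.  -1.8] t 5.52 
 shift [-0.2 85.5  0.4] rot [0.02 0.07 0.05]
```

View pics/w3c.png

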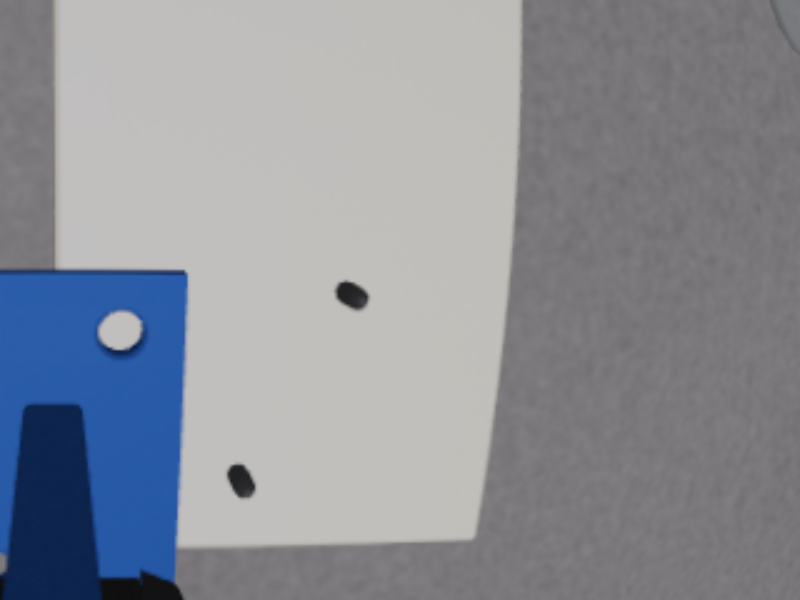

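Crop shows pins at full-image ≈(396,252) and (440,178); wrist estimates agree on the pin midpoint (0.593, 0.002), yaw ≈ −14.7°. Moving over.

apply_moves(angular=[[0,0,0],[0,0,-0.2],[0,0,-0.2],[0,0,-0.2],[0,0,-0.2]], xyz=[[0,25,0],[0,60,0],[1,85,10],[1,85,30],[1,85,41]], hand=[0,0,0,0,0])

```text
t: 5.93
ee_pos: [0.592, 0.002, 0.1382]
eef_rot: [0.992, -0.128, -0.001, -0.0]
ft_force: [-0.4, 1.0, -2.6]
width: 0.016
```

apply_moves(angular=[[0,0,0],[0,0,0],[0,0,0]], xyz=[[0,0,0],[0,0,0],[0,0,0]], hand=[0,0,0])

```text
t: 6.18
ee_pos: [0.5923, 0.0033, 0.1385]
eef_rot: [0.992, -0.127, -0.001, -0.0]
ft_force: [-0.4, 0.2, -1.9]
width: 0.0158
```

```bash
python3 -c "
from h import *
plan((.593,.002,.14),-104.7)
p,d,m=snap('wrist','w4.png')
cv2.imwrite('pics/w4c.png',cv2.resize(p[100:340,200:440,::-1],(600,600)))
"
```

```text
pos [0.5923 0.0033 0.1385] w 0.0158 F [-0.4  0.2 -1.9] t 6.18 
 shift [ 1.   1.1 -1.5] rot [-0.01  0.14  0.12]
```

View pics/w4c.png

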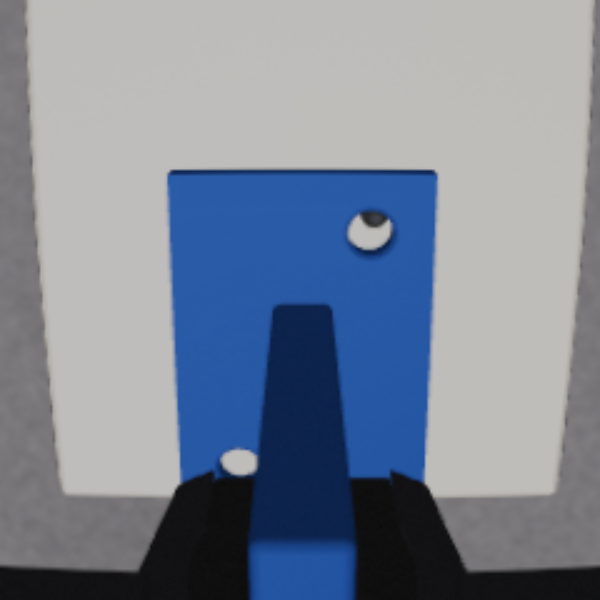

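The crop shows pin b through the front hole (373,216), about 1.3 mm right and ~0.7 mm up from ideal, matching the residual plan correction (+1, +1.1 mm). Correct and lower.

apply_moves(angular=[[0,0.1,0.1],[0,0.1,0.1],[0,0.1,0.1],[0,0.1,0.1],[0,0.1,0.1]], xyz=[[1,1.2,0],[1,1.2,4],[1,1.2,8],[1,1.2,11],[1,1.2,11]], hand=[0,0,0,0,0])

```text
t: 6.65
ee_pos: [0.5927, 0.0018, 0.127]
eef_rot: [0.992, -0.128, -0.001, -0.0]
ft_force: [-0.3, 0.0, -2.0]
width: 0.0159
```

```bash
python3 -c "
from h import *
plan((.593,.002,.1113),-104.7)"
```

```text
pos [0.5927 0.0018 0.127 ] w 0.0159 F [-0.3  0.  -2. ] t 6.65 
 shift [ 0.3 -0.3 15.7] rot [0.01 0.07 0.01]
```

apply_moves(angular=[[0,0,0],[0,0,0],[0,0,0],[0,0,0],[0,0,0]], xyz=[[0,0,3],[0,0,6],[0,0,9],[0,0,11],[0,0,11]], hand=[0,0,0,0,0])

```text
t: 7.07
ee_pos: [0.5922, 0.0017, 0.1152]
eef_rot: [0.992, -0.128, -0.001, 0.0]
ft_force: [-0.3, -1.1, -2.5]
width: 0.0157
```

apply_moves(angular=[[0,0,0],[0,0,0],[0,0,0],[0,0,0],[0,0,0]], xyz=[[0,0,2],[0,0,3],[0,0,4.5],[0,0,5],[0,0,5]], hand=[0,0,0,0,0])

```text
t: 7.48
ee_pos: [0.5923, 0.0017, 0.1114]
eef_rot: [0.992, -0.128, -0.001, 0.0]
ft_force: [-2.7, 0.6, 5.8]
width: 0.0159
```

Contact (+8 N) at exactly the expected seated height. Release.

apply_moves(angular=[[0,0,0],[0,0,0],[0,0,0],[0,0,0],[0,0,0]], xyz=[[0,0,0],[0,0,0],[0,0,0],[0,0,0],[0,0,0]], hand=[1,1,1,1,1])

```text
t: 7.9
ee_pos: [0.5923, 0.0017, 0.1113]
eef_rot: [0.992, -0.128, -0.001, 0.0]
ft_force: [-0.6, 0.9, -0.3]
width: 0.0471
```

apply_moves(angular=[[0,0,0],[0,0,0],[0,0,0],[0,0,0],[0,0,0]], xyz=[[0,0,0],[0,0,-15],[0,0,-50],[0,0,-90],[0,0,-125]], hand=[1,1,1,1,1])

```text
t: 8.32
ee_pos: [0.5922, 0.0017, 0.2376]
eef_rot: [0.992, -0.128, -0.002, 0.0]
ft_force: [1.2, 0.1, 0.3]
width: 0.0802
```

apply_moves(angular=[[0,0,0],[0,0,0],[0,0,0]], xyz=[[0,0,0],[0,0,0],[0,0,0]], hand=[1,1,1])

```text
t: 8.57
ee_pos: [0.592, 0.0017, 0.2373]
eef_rot: [0.992, -0.128, -0.002, 0.0]
ft_force: [0.3, -0.3, 0.3]
width: 0.0885
```

```bash
cat > seat.py <<'E'
from h import *
p,d,m=snap('wrist','w5.png'); c=cloud(m,d,True)
hsv=cv2.cvtColor(p,cv2.COLOR_RGB2HSV); b=(cv2.inRange(hsv,(100,120,40),(125,255,255))>0)&(d>0)
P=c[b]; top=P[P[:,2]>.135]; print('pillar top',len(top),np.median(top[:,2]),cv2.minAreaRect(np.float32(top[:,:2]*1000)))
f=P[(P[:,2]<.04)&(np.hypot(P[:,0]-.593,P[:,1])<.08)]; print('foot z med',np.median(f[:,2]),'fit z=a+bx+cy',np.linalg.lstsq(np.c_[np.ones(len(f)),f[:,:2]-[.593,.002]],f[:,2],rcond=None)[0])
print(cv2.minAreaRect(np.float32(f[:,:2]*1000)))
E
python3 seat.py
python3 - <<'E'
from h import *
# clip pose from top image at z=.024
p=cv2.imread('pics/top1.png'); m=robot.camera_model('top')
h=onplane(m,[365+173/6.667-.5,190+150/6.667-.5],.024)[0]; t=onplane(m,[365+139/6.667-.5,190+62/6.667-.5],.02)[0]
d=t-h; a=np.arctan2(d[1],d[0]); print('hinge',h,'tip',t,np.degrees(a)); g=h-.04*np.array([np.cos(a),np.sin(a),0]); print('grasp',g)
split((g[0],g[1],.2),np.degrees(a)-90,[(.5,.5),(1,1)])
E
```

```text
pillar top 954 0.1416456181042548 ((582.8914184570312, -38.80828857421875), (100.3028564453125, 29.38783073425293), 76.82079315185547)
foot z med 0.019890443439870148 fit z=a+bx+cy [ 0.01990293  0.00487455 -0.00244992]
((580.1695556640625, 5.279232025146484), (69.6550064086914, 121.954345703125), 75.39508056640625)
hinge [ 0.5212406  -0.31421558  0.024     ] tip [ 0.56405649 -0.29910436  0.02      ] 19.43970515054337
grasp [ 0.48352091 -0.32752817  0.024     ]
pos [0.5913 0.0017 0.236 ] w 0.0883 F [-0.1  0.4 -0. ] t 8.62 
 shift [-20.6 345.8  36.5] rot [-3.000e-02  3.200e-01 -3.413e+01]
 call: shift [-10. 173.  18.] rot [ -0.    0.2 -17.1]
 call: shift [-61. 162.  18.] rot [ -0.    0.2 -17.1]
```

Holder seated flush (foot top 19.9 mm, level; pillar top 141.6 mm vs 142). On to the clip.

apply_moves(angular=[[0,0,-3],[0,0,-7],[0,0,-11],[0,0,-15],[0,0,-17]], xyz=[[-2,35,0],[-4,70,5],[-6,105,10],[-8,140,15],[-10,173,18]], hand=[1,1,1,1,1])

```text
t: 9.03
ee_pos: [0.5352, -0.1639, 0.2149]
eef_rot: [1.0, 0.022, -0.005, -0.001]
ft_force: [0.6, 0.2, 0.3]
width: 0.0881
```

apply_moves(angular=[[0,0,-3],[0,0,-7],[0,0,-11],[0,0,-15],[0,0,-17]], xyz=[[-12,35,5],[-25,70,10],[-38,105,15],[-50,135,18],[-61,162,18]], hand=[1,1,1,1,1])

```text
t: 9.45
ee_pos: [0.4783, -0.329, 0.1933]
eef_rot: [0.985, 0.171, -0.007, -0.004]
ft_force: [-0.4, 0.6, 0.3]
width: 0.088
```

apply_moves(angular=[[0,0,0],[0,0,0],[0,0,0]], xyz=[[0,0,0],[0,0,0],[0,0,0]], hand=[1,1,1])

```text
t: 9.7
ee_pos: [0.4772, -0.328, 0.1911]
eef_rot: [0.985, 0.17, -0.008, -0.006]
ft_force: [-0.1, 0.4, 0.4]
width: 0.088
```

Run:
```python
from h import *
p,d,m=snap('wrist','w6.png'); c=cloud(m,d,True)
hsv=cv2.cvtColor(p,cv2.COLOR_RGB2HSV)
red=(cv2.inRange(hsv,(0,150,60),(8,255,255))|cv2.inRange(hsv,(172,150,60),(180,255,255)))
n,l,st,ce=cv2.connectedComponentsWithStats(red)
for i in range(1,n):
    if st[i,4]>60:
        pt=np.argwhere(l==i)[:,::-1]; w=onplane(m,pt,.024,True)[:,:2]*1000; r=cv2.minAreaRect(np.float32(w)); print(st[i],[np.round(x,1) for x in r[:2]],round(r[2],1),np.percentile(c[l==i][:,2],[5,50,95]).round(3))
plan((.4835,-.3275,.2),-70.6)
```

```text
[313  97   8  54 291] [array([ 545.8, -297.4]), array([44.8,  4.7])] 22.0 [0.022 0.024 0.025]
[329  97   7  54 269] [array([ 550.2, -309.4]), array([44.6,  4.5])] 22.2 [0.023 0.024 0.025]
[302 157  19  66 414] [array([ 490.5, -311.7]), array([58.7,  5.6])] 7.7 [0.022 0.024 0.025]
[332 156  23  65 419] [array([ 500.9, -337.2]), array([58.5,  5.5])] 36.5 [0.022 0.024 0.025]
[ 245  285   68   59 2051] [array([ 362.9, -324.7]), array([66.8, 41.8])] 80.5 [0.006 0.027 0.034]
[ 311  315   86   57 2486] [array([ 349.3, -406.2]), array([66.2, 85.8])] 4.3 [0.005 0.024 0.034]
pos [ 0.4779 -0.3277  0.1918] w 0.0881 F [-0.5  0.8 -0.3] t 9.75 
 shift [ 5.3  1.6 -8.3] rot [-0.75  0.81  0.25]
```

View pics/w6.png

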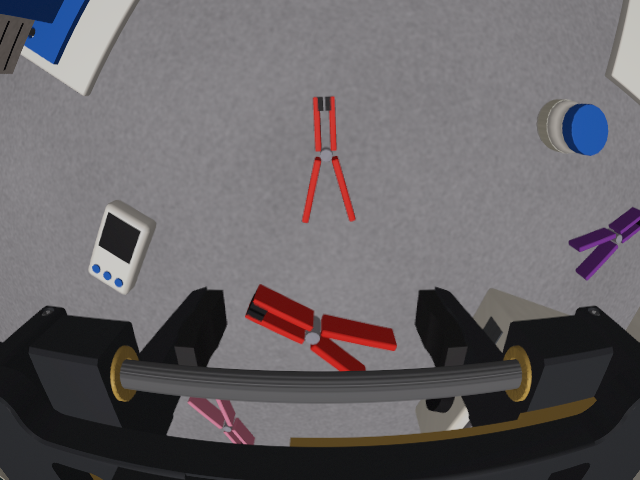

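Wrist view: target clip jaws at (324,105), hinge (326,156), handles spreading to (305,220)/(353,218); bigger red one at (320,325) lies clear of the fingers' path.

Run:
```python
from h import *
m=robot.camera_model('wrist'); print('hinge',onplane(m,[326,156],.025,True))
plan((.4866,-.3282,.08),-68)
```

```text
hinge [[ 0.52340277 -0.31357353  0.025     ]]
pos [ 0.4779 -0.3277  0.1918] w 0.0881 F [-0.5  0.8 -0.3] t 9.75 
 shift [  9.6   4.8 111.6] rot [-0.77  0.79 -2.35]
```

apply_moves(angular=[[-0.8,0.8,-2.3],[-0.8,0.8,-2.3],[-0.8,0.8,-2.3],[-0.8,0.8,-2.3],[-0.8,0.8,-2.3]], xyz=[[5,3,25],[10,5,55],[10,5,90],[10,5,112],[10,5,112]], hand=[1,1,1,1,1])

```text
t: 10.17
ee_pos: [0.4837, -0.3236, 0.0736]
eef_rot: [0.982, 0.191, -0.004, -0.004]
ft_force: [-0.7, -0.2, -1.0]
width: 0.0881
```

Run:
```python
from h import *
plan((.4866,-.3282,.004),-68)
```

```text
pos [ 0.4837 -0.3236  0.0736] w 0.0881 F [-0.7 -0.2 -1. ] t 10.17 
 shift [ 1.4  6.  69.5] rot [-0.52  0.32  0.06]
```

apply_moves(angular=[[-0.5,0.3,0],[-0.5,0.3,0],[-0.5,0.3,0],[-0.5,0.3,0],[-0.5,0.3,0]], xyz=[[1.5,6,15],[1.5,6,35],[1.5,6,50],[1.5,6,60],[1.5,6,60]], hand=[1,1,1,1,1])

```text
t: 10.58
ee_pos: [0.4863, -0.3267, 0.0125]
eef_rot: [0.981, 0.192, -0.001, -0.001]
ft_force: [0.1, 0.6, -0.6]
width: 0.0881
```

Run:
```python
from h import *
plan((.4866,-.3282,.004),-68)
p,d,m=snap('wrist','w7.png')
```

```text
pos [ 0.4863 -0.3267  0.0125] w 0.0881 F [ 0.1  0.6 -0.6] t 10.58 
 shift [-0.3  1.5  8.4] rot [-0.16  0.09  0.12]
```

View pics/w7.png

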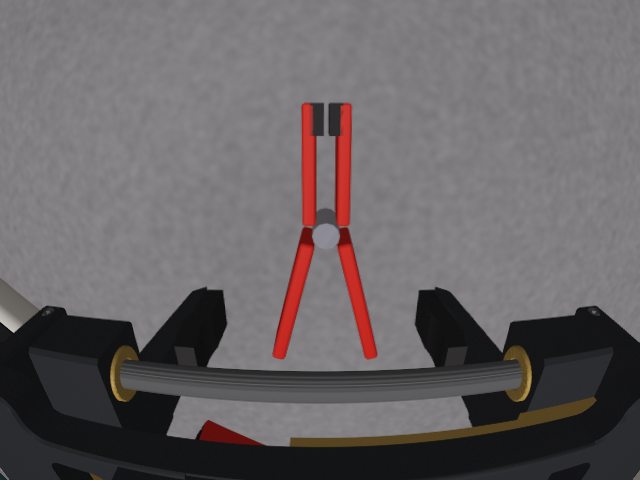

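Clip is centred and aligned between the fingers (hinge (326,236)). Lower the last bit and squeeze with 20 N.

apply_moves(angular=[[-0.2,0.1,0],[-0.2,0.1,0],[-0.2,0.1,0],[-0.2,0.1,0],[-0.2,0.1,0]], xyz=[[0,1.5,3],[0,1.5,5],[0,1.5,7],[0,1.5,8],[0,1.5,8]], hand=[1,1,0.5,0.5,0.5])

```text
t: 11.05
ee_pos: [0.4876, -0.3289, 0.0058]
eef_rot: [0.981, 0.192, 0.001, 0.001]
ft_force: [0.5, -0.1, 0.3]
width: 0.0702
```

apply_moves(angular=[[0,0,0],[0,0,0],[0,0,0],[0,0,0],[0,0,0]], xyz=[[0,0,0],[0,0,0],[0,0,0],[0,0,0],[0,0,0]], hand=[0,0,0,0,0], force=20)

```text
t: 11.47
ee_pos: [0.4876, -0.3289, 0.0059]
eef_rot: [0.981, 0.192, 0.001, 0.001]
ft_force: [-0.5, 0.2, -0.0]
width: 0.0371
```

apply_moves(angular=[[0,0,0],[0,0,0],[0,0,0],[0,0,0],[0,0,0]], xyz=[[0,0,0],[0,0,0],[0,0,0],[0,0,0],[0,0,0]], hand=[0,0,0,0,0])

```text
t: 11.88
ee_pos: [0.4877, -0.329, 0.0059]
eef_rot: [0.981, 0.192, 0.001, 0.001]
ft_force: [0.0, 0.2, -0.4]
width: 0.0177
```

apply_moves(angular=[[0,0,0],[0,0,0],[0,0,0],[0,0,0],[0,0,0]], xyz=[[0,0,0],[0,0,0],[0,0,0],[0,0,0],[0,0,0]], hand=[0,0,0,0,0])

```text
t: 12.3
ee_pos: [0.4877, -0.329, 0.0059]
eef_rot: [0.981, 0.192, 0.001, 0.001]
ft_force: [-0.3, -0.7, 0.7]
width: 0.0174
```

Width 17.4 mm: at the stop. Lift and check.

apply_moves(angular=[[0,0,0],[0,0,0],[0,0,0],[0,0,0],[0,0,0]], xyz=[[0,0,-8],[0,0,-30],[0,0,-65],[0,0,-105],[0,0,-140]], hand=[0,0,0,0,0])

```text
t: 12.72
ee_pos: [0.487, -0.3284, 0.1479]
eef_rot: [0.981, 0.192, 0.001, 0.001]
ft_force: [0.9, -0.5, -0.5]
width: 0.0176
```

apply_moves(angular=[[0,0,0],[0,0,0],[0,0,0]], xyz=[[0,0,0],[0,0,0],[0,0,0]], hand=[0,0,0])

```text
t: 12.97
ee_pos: [0.4867, -0.3282, 0.148]
eef_rot: [0.981, 0.192, 0.001, 0.001]
ft_force: [-0.4, -0.5, -1.7]
width: 0.0176
```

```bash
cat > clip.py <<'E'
from h import *
import sys
s=robot.read_state(); z=s['ee_pos'][2]+.018
p,d,m=snap('wrist',sys.argv[1]); c=cloud(m,d,True); hsv=cv2.cvtColor(p,cv2.COLOR_RGB2HSV)
red=(cv2.inRange(hsv,(0,150,40),(8,255,255))|cv2.inRange(hsv,(172,150,40),(180,255,255)))>0
Wt=tool(c.reshape(-1,3)).reshape(480,640,3)
k=(red&(abs(Wt[:,:,2]+10)<25)&(abs(Wt[:,:,1])<45)&(d>0)).astype(np.uint8); print('depth z of red (tool)',np.percentile(Wt[k>0][:,2],[5,50,95]))
n,l,st,ce=cv2.connectedComponentsWithStats(k)
for i in range(1,n):
    if st[i,4]>60:
        w=Wt[l==i]; j=w[w[:,0]>np.percentile(w[:,0],98)].mean(0); print(st[i],'x',np.percentile(w[:,0],[1,99]).round(1),'y',np.percentile(w[:,1],[1,99]).round(1),'fwd end',j.round(1))
split((.4134,.0486,.145),-104.7,[(.5,.5),(1,1)])
E
python3 clip.py w8.png
```

```text
depth z of red (tool) [-20.15609721 -19.0135437   -6.89761198]
[ 259  102   48  125 2070] x [46.5 88.7] y [-19.8  -5.4] fwd end [ 88.7 -18.9 -19.1]
[ 333  102   48  124 2107] x [46.7 89. ] y [ 5.7 19.7] fwd end [ 89.   18.7 -19.1]
[ 297  229   18  139 2015] x [-17.2  38.3] y [-8.5 -2.5] fwd end [ 38.3  -6.1 -12.3]
[ 327  228   18  139 2018] x [-17.   38.4] y [3.4 9.2] fwd end [ 38.4   6.7 -11.4]
pos [ 0.486  -0.3276  0.1466] w 0.0177 F [ 0.2  0.3 -0.9] t 13.02 
 shift [  74.3 -375.9    1.5] rot [2.000e-02 1.000e-02 3.681e+01]
 call: shift [  37. -188.    1.] rot [ 0.   0.  18.4]
 call: shift [ -24. -190.    1.] rot [ 0.   0.  18.4]
```

View pics/w8.png

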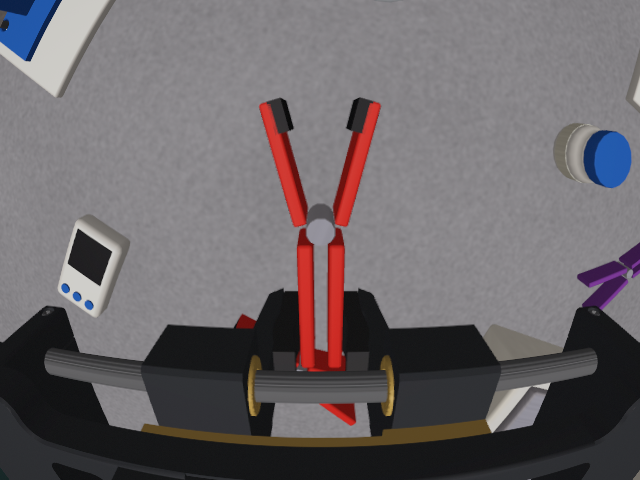

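Clip held wide open and symmetric in the grip (tips at (275,100)/(366,100)), 89 mm ahead of the TCP. Move to staging in front of the card.

apply_moves(angular=[[0,0,3],[0,0,7],[0,0,11],[0,0,15],[0,0,18]], xyz=[[5,-25,-8],[13,-65,-18],[21,-105,-20],[29,-145,-20],[37,-188,-20]], hand=[0,0,0,0,0])

```text
t: 13.43
ee_pos: [0.4478, -0.1396, 0.1643]
eef_rot: [0.999, 0.034, -0.002, -0.001]
ft_force: [-0.7, 0.3, -1.1]
width: 0.0178
```

apply_moves(angular=[[0,0,4],[0,0,8],[0,0,12],[0,0,16],[0,0,18.4]], xyz=[[-5,-40,0],[-10,-80,0],[-15,-120,0],[-20,-160,0],[-24,-190,0]], hand=[0,0,0,0,0])

```text
t: 13.85
ee_pos: [0.4082, 0.0506, 0.1623]
eef_rot: [0.992, -0.128, -0.005, -0.0]
ft_force: [-0.2, 0.1, 0.0]
width: 0.0178
```

apply_moves(angular=[[0,0,0],[0,0,0],[0,0,0]], xyz=[[0,0,0],[0,0,0],[0,0,0]], hand=[0,0,0])

```text
t: 14.1
ee_pos: [0.407, 0.0503, 0.1606]
eef_rot: [0.992, -0.127, -0.006, 0.0]
ft_force: [0.1, 0.2, -0.3]
width: 0.0178
```

```bash
python3 -c "
from h import *
plan((.4134,.0486,.07),-104.7)
p,d,m=snap('wrist','w9.png'); c=cloud(m,d,True); W=tool(c.reshape(-1,3)).reshape(c.shape)
k=(abs(c[:,:,2]-.112)<.004)&(abs(W[:,:,1])<30)&(W[:,:,0]>60)&(d>0); P=W[k]
print('card top pts tool',len(P)); print(np.percentile(P,[2,50,98],axis=0)) if len(P) else 0
if len(P): q=np.polyfit(P[:,0],P[:,1],1); print('line',q,'y at edge x',np.polyval(q,P[:,0].min()))
"
```

```text
pos [0.407  0.0503 0.1606] w 0.0178 F [ 0.1  0.2 -0.3] t 14.1 
 shift [ 7.8 -0.1 90.5] rot [0.12 0.69 0.1 ]
card top pts tool 457
[[115.92585854  -3.01819732  46.41261167]
 [131.29310913  -0.97842744  47.81435477]
 [144.84711178   1.05604463  49.51492893]]
line [ 0.00659732 -1.93858297] y at edge x -1.1757879728818375
```

View pics/w9.png

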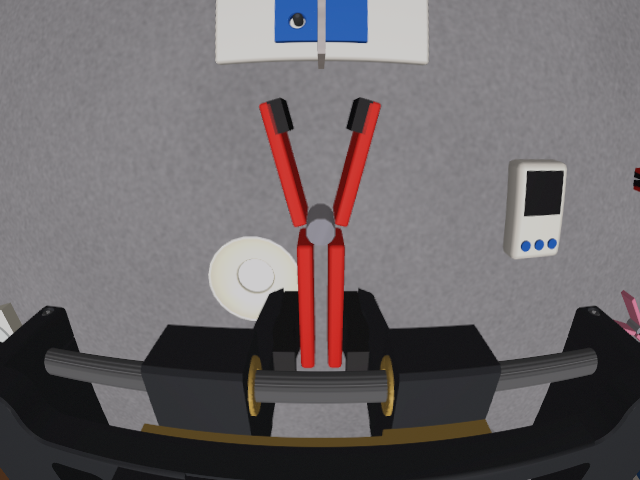

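Card edge stands at (321,62), centred between the jaws. Lower to card mid-height, then advance.

apply_moves(angular=[[0.1,0.7,0.1],[0.1,0.7,0.1],[0.1,0.7,0.1],[0.1,0.7,0.1],[0.1,0.7,0.1]], xyz=[[0,-1,20],[0,-1,45],[0,-1,70],[0,-1,88],[0,-1,90]], hand=[0,0,0,0,0])

```text
t: 14.57
ee_pos: [0.4036, 0.0492, 0.0673]
eef_rot: [0.992, -0.13, -0.003, 0.001]
ft_force: [-0.4, 0.0, -0.4]
width: 0.0175
```

apply_moves(angular=[[0,0,0],[0,0,0],[0,0,0]], xyz=[[0,0,0],[0,0,0],[0,0,0]], hand=[0,0,0])

```text
t: 14.82
ee_pos: [0.4046, 0.0486, 0.0682]
eef_rot: [0.991, -0.13, -0.003, 0.001]
ft_force: [-0.1, 0.3, -0.0]
width: 0.0175
```

```bash
cat > edge.py <<'E'
from h import *
import sys
plan((.4455,.0392,.07),-104.7)
p,d,m=snap('wrist',sys.argv[1]); c=cloud(m,d,True); W=tool(c.reshape(-1,3)).reshape(c.shape)
k=(abs(c[:,:,2]-.112)<.004)&(abs(W[:,:,1])<12)&(W[:,:,0]>60)&(d>0); P=W[k]
print(len(P)); print(np.percentile(P,[1,2,50,98],axis=0))
hsv=cv2.cvtColor(p,cv2.COLOR_RGB2HSV); red=(cv2.inRange(hsv,(0,150,40),(8,255,255))>0)&(abs(W[:,:,2]+10)<15)&(abs(W[:,:,1])<30)&(W[:,:,0]>60); r=W[red]
print('jaw x,z max',np.percentile(r,[1,99],axis=0).round(1), 'world z jaw top',np.percentile(c[red][:,2],[50,99]))
E
python3 edge.py w10.png
```

```text
pos [0.4046 0.0486 0.0682] w 0.0175 F [-0.1  0.3 -0. ] t 14.82 
 shift [41.9 -1.5 -2. ] rot [ 0.14  0.28 -0.29]
22
[[116.96270413  -4.95592414 -41.96129935]
 [116.96942192  -4.89741667 -41.8296638 ]
 [117.28833102  -3.09022805 -40.8759659 ]
 [117.48227609  -1.15228012 -40.01085861]]
jaw x,z max [[ 60.2 -20.5 -18.9]
 [ 88.   18.8   1.7]] world z jaw top [0.08533953 0.08706327]
```

apply_moves(angular=[[0.1,0.3,-0.3],[0.1,0.3,-0.3],[0.1,0.3,-0.3],[0.1,0.3,-0.3],[0.1,0.3,-0.3]], xyz=[[0,-2,-2],[5,-2,-2],[10,-2,-2],[15,-2,-2],[20,-2,-2]], hand=[0,0,0,0,0])

```text
t: 15.28
ee_pos: [0.4257, 0.0455, 0.0708]
eef_rot: [0.992, -0.128, 0.001, 0.0]
ft_force: [-0.1, -0.3, 0.2]
width: 0.0175
```

```bash
python3 edge.py w11.png
```

```text
pos [0.4257 0.0455 0.0708] w 0.0175 F [-0.1 -0.3  0.2] t 15.28 
 shift [20.7  1.1  0.9] rot [ 0.01 -0.12  0.04]
1055
[[ 95.60255863  -2.23143737 -42.27424458]
 [ 95.66537245  -2.22311571 -42.03443327]
 [106.13690053  -0.29113861 -40.56245226]
 [116.42173879   1.63397317 -39.00960539]]
jaw x,z max [[ 60.3 -20.6 -19.1]
 [ 87.3  18.6   1.3]] world z jaw top [0.08845119 0.09019224]
```

View pics/w11.png

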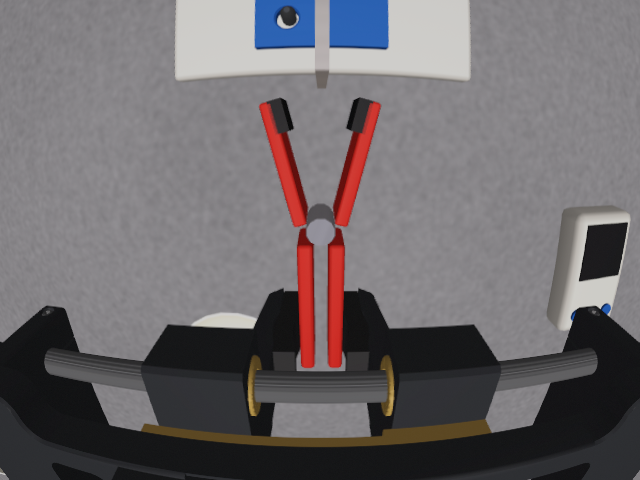

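Edge centred (−0.3 mm), 95.5 mm ahead of the TCP; advance 20 mm so the tips pass it by ~13 mm.

apply_moves(angular=[[0,0,0],[0,0,0],[0,0,0],[0,0,0],[0,0,0]], xyz=[[4,0,0.5],[9,0,0.5],[14,0,0.5],[19,0,0.5],[20,0,0.5]], hand=[0,0,0,0,0])

```text
t: 15.75
ee_pos: [0.4471, 0.0401, 0.0706]
eef_rot: [0.992, -0.128, 0.002, 0.0]
ft_force: [-0.2, 0.5, -0.6]
width: 0.0175
```

apply_moves(angular=[[0,0,0],[0,0,0],[0,0,0]], xyz=[[0,0,0],[0,0,0],[0,0,0]], hand=[0,0,0])

```text
t: 16.0
ee_pos: [0.4469, 0.0401, 0.0705]
eef_rot: [0.992, -0.128, 0.002, 0.0]
ft_force: [-0.4, -0.1, -0.3]
width: 0.0176
```

```bash
python3 edge.py w12.png
```

```text
pos [0.4469 0.0401 0.0705] w 0.0176 F [-0.4 -0.1 -0.3] t 16.0 
 shift [-1.1  1.2  0.5] rot [-0.01 -0.19  0.02]
2137
[[ 75.16611168  -2.28930803 -42.51993084]
 [ 75.62237528  -2.28239569 -42.36013779]
 [ 96.41049539  -0.35045934 -41.00553586]
 [117.04720206   1.58985753 -39.61364839]]
jaw x,z max [[ 60.2 -20.6 -19.1]
 [ 88.   18.5   1.6]] world z jaw top [0.08821014 0.08983152]
```

Numbers are good: the edge is 13 mm inside the tips and centred to 0.4 mm, with no contact force. Handing in.

```bash
python3 -c "
from rig import robot
print(robot.close_job())"
```

```text
the job is handed in; nothing more can be done
None
```

I seated the card holder on the two pins and let go of it. The small red clip is now held wide open around the card's free edge, and the job is handed in at about 16 s on the robot clock.

- **Card holder:** The foot's top surface measured 19.9 mm above the table (20 expected) and level. The pillar top measured 141.6 mm (142 expected). Contact while lowering was about 8 N, at the expected height.
- **Clip:** I squeezed it with 20 N while it still lay on the table, until it reached its stop. The finger opening was 17.4–17.8 mm from then on. Only after that did I lift it and bring it to the card.
- **Final pose:** The card edge stands about 13 mm inside the jaw tips and is centred to within 0.4 mm. The card's faces are at about ±2 mm and the tips at about ±13 mm. The clip's mid-height is about 77 mm, level with the middle of the edge. The wrist force there was under 1 N, so nothing was touching.

**Disagreement:** The top camera put the midpoint of the pins about 4 mm from where the wrist camera did. I used the wrist camera's value, and the holder went over the pins without catching.

**Not checked:** The last picture could not be viewed because the limit of 12 was reached, so the final position rests on depth and force readings. I did not measure the bystanders again at the end, but no unexpected contact force showed in the readings.

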